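# Clamp the tea box's lid with the ratchet clamp

### The job

The lid of the small wooden box has fresh glue on its rim: fold the lid fully shut against the box with the fingers, then pump the two black squeeze levers of the orange ratchet clamp, squeezing and releasing, until the jaw has run up to the lid and presses on it. Move the jaw only by the levers, never by pushing it, let it meet the lid only when the lid is shut, squeeze lightly so the box is not crushed, and leave the other kitchen things alone. Finish while still holding the levers squeezed, so that the jaw keeps pressing the shut lid: the clamp has no lock and stops pressing when let go.

Things in the scene. Friction and masses are not known exactly. Their poses are not given: they have to be found in the camera images.
- clamp: Orange ratchet bar clamp fixed on the worktop, 321 mm along its own y axis (y -141 to 180 mm), up to 115 mm wide. Origin on the worktop, x level across the bar, z up. Along +y: housing (y -103 to -27, 77 mm high) with two black upright squeeze levers, jaw, gap, wooden box (y 99 to 151, 110 mm wide, top z 104) with its mouth to the jaw, end plate.
- squeeze (a point): Midpoint of the two levers' rubber rolls, at (0, -65, 115) mm in the clamp's frame. Rolls lie along its x, 12 mm thick, 46 mm long; lever tops z 132 mm. Pinch from above, closing along the clamp's y. Over the rolls: 60 mm released, 41 to 42 mm fully squeezed. The levers are geared together (the middle stays here), spring open by themselves and need over 3 N to close.
- trigger (a joint): Angle of both levers: 0 released, 0.106 rad fully squeezed. Once the jaw meets the lid they stall clearly short of that (at 44 to 50 mm over the rolls), and the jaw presses with about 1.4 x (squeeze - 3 N): squeeze with 12 to 20 N; over 30 N may crush the box. If they reach the full stop the squeeze does not reach the jaw: release and pump again.
- trigger_grip: The black squeeze lever nearer the jaw, with its rubber roll; its origin lies on its pivot, 85 mm below the roll.
- lever_b_grip: The black squeeze lever farther from the jaw, with its rubber roll; its origin lies on its pivot, 85 mm below the roll.
- jaw (a joint): Travel of the jaw towards the box, m; the pad touches the shut lid at about 0.060. Starts between 0 and 0.015. About 3 N of friction: it stays where it is. A full squeeze moves it about 9.5 mm (the first 3 to 13 mm); on release it stays, so several pumps are needed.
- jaw_pad: The jaw's head, orange with a black rubber pad, 40 mm wide in x, 42 mm high (z 22 to 64 mm). Its origin is the frame point of the push bar, at (0, jaw travel, 43) mm in the clamp's frame.
- jaw_face (a point): Centre of the rubber pad's face, at (0, 37 mm + jaw travel, 43 mm) in the clamp's frame.
- lid (a joint): Angle of the lid: 0 is fully shut (upright against the box's mouth, a stop), growing as it leans out towards the jaw. Starts at 0.4 to 0.65 rad. Stiff hinge (0.12 N m): it stays where it is left; about 2 N at its upper edge moves it.
- lid_board: The lid, a darker board 108 mm wide (x), 77 high, 8 thick; origin on its hinge line at the lower edge, at (0, 101, 28) mm in the clamp's frame. Shut, its outer face is at y 97 and its upper edge at z 105 mm in the clamp's frame; the jaw's top (z 64) is lower, so push the lid by its upper part, above the jaw.
- lid_edge (a point): Middle of the lid's upper edge on the outer face (the face towards the jaw).
- glue_dropper: Brown dropper bottle, 33 mm wide, 102 mm high, origin under its centre; a bystander.
- jam: Jam jar with yellow lid, 66 mm wide, 100 mm high, origin under its centre; a bystander.
- mug: White mug with grey dots, 82x114x91 mm, origin under its centre; a bystander.
- lemon_fruit: Lemon, 72x57x58 mm, origin under its centre; a bystander.
- cream_pot: Low white pot with red lid, 58 mm wide, 50 mm high, origin under its centre; a bystander.
- spice: Spice jar with red cap, 45 mm wide, 106 mm high, origin under its centre; a bystander.

How it is judged:
On the way, in this order (a step that is already met when the one before it is completed fails the run):
1. the lid is folded shut while the jaw still stands back (value of joint lid below 0.06 rad and value of joint jaw below 0.03 m), for 0.2 s.
2. the levers have been pumped until the jaw touches the shut lid (contact force between jaw_pad and lid_board above 1 N and value of joint lid below 0.06 rad and value of joint trigger above 0.005 rad), for 0.2 s.
At the end, for the whole second after the job is handed in: The lid is shut (within 0.06 rad), the jaw presses it with 4 to 45 N, and the fingers are still squeezing the levers (at least 1.5 N on one of them) and not touching the lid (value of joint lid below 0.06 rad and contact force between jaw_pad and lid_board between 4 and 45 N and value of joint trigger above 0.005 rad and (contact force between the fingers and trigger_grip above 1.5 N or contact force between the fingers and lever_b_grip above 1.5 N) and contact force between each of the arm, the fingers and lid_board below 0.5 N); the arm keeps its last pose, push and grip.
It fails at once if the jaw meets the lid while the lid is open by more than 0.12 rad (contact force between jaw_pad and lid_board above 0.5 N and value of joint lid above 0.12 rad).
It fails at once if the box is crushed: the jaw presses with more than 45 N (contact force between jaw_pad and lid_board above 45 N).
It fails at once if the robot pushes the jaw (more than 2 N) (contact force between any of the fingers, the arm and jaw_pad above 2 N).
It fails at once if another kitchen thing is shifted by more than 30 mm (distance of any of glue_dropper, jam, mug, lemon_fruit, cream_pot, spice from where it was at the start of the episode above 0.03 m).
It also fails if it takes over 66 s, if anything falls off the work surface, if the arm or the gripper's body presses on something with over 40 N, if the wrist force passes 120 N, or if a joint passes its speed limit or range.

### The arm

A 6-joint arm with a two-finger parallel gripper is mounted at the origin on a cart in front of the work surface, level with it; the furniture and walls round the work are solid. World frame = base frame: x ahead of the robot, y to its left, z up, the work surface at z = 0. Lengths are in m, angles in rad, forces in N, time in s.
With the tool pointing down it reaches from about 0.35 to 0.85 m from the base axis. Payload 8.1 kg.
Tool frame: the origin (TCP) lies at the very end of the fingers, on their centre line; the grasp point (between the pads) lies 19 mm behind it; z points along the fingers, y is the line along which they close (so a half turn about z gives the same grasp; the last joint's range is limited). The gripper opens to 93 mm and grips with 3 to 60 N. Pads are 15 mm wide; open, the fingers measure 128 mm over their backs; the gripper's body (75 mm by 188 mm) begins 65 mm behind the grasp point.
Start: joints at [-1.252, 0.13, 1.488, -0, 1.523, -0.085], TCP at [0.236, -0.552, 0.219] pointing down, gripper open.
Joint ranges: [-2.96, 2.96], [-0.89, 2.26], [0.02, 2.5], [-1.34, 4.48], [0, 2.73], [-2.66, 2.66]. Speed limits (rad/s): [2.39, 2.39, 2.79, 3.14, 3.14, 3.14].

### API

Orientations are given as a rotation vector (axis times angle).
In Python, from plant import monitor, eyes, ticket gives the robot as it stands.
- The arm moves only by the tool arm_command, never from a script. Its argument "deltas" is a list that holds one entry, the list of rows, each a list of 6 numbers: the shift along the world's x, y, z in cm, then the turn, a rotation vector about the world's x, y, z in degrees. In form: [[[tx, ty, tz, rx, ry, rz], ...]]. A call has 1 to 12 rows; each row shifts and turns the commanded pose from where the row before left it; what a row does not reach is not made up. A row lasts 1/12 s, in which the tool goes at most 41.7 mm and 7.16 degrees, less where a joint would pass 70% of its speed; a pose out of reach is approached as far as the arm can. A call is refused whole if a number of a shift passes 4.17 or a number of a turn 7.16, either way. A call with a gripper value outside its range is refused whole. "gripper" is the opening, from -1 (shut) to 1 (fully open), set as the call begins (left out, the last holds). The fingers move at their own pace and stop on an object; "squeeze" is the grip in N (left out, the last holds). Time passes only in rows, so rows that do not move let the fingers close. It gives the time, the measured TCP pose, the force, the opening and the grip force at its end, in the units of the state.
- monitor.read_state(): the state, without advancing time (a new reading comes with each control period).
- eyes.read_camera(name): name is "scene" or "top"; returns the picture (384x512x3 uint8, blue, green, red); there is no depth.
- eyes.camera_model(name): a dict with "fx", "fy", "cx", "cy" (pixels), "rvec" (rotation vector, rad) and "tvec" (3), from world to camera coordinates, as OpenCV has them. Camera axes: x right, y down, z forward; pixel columns grow to the right and rows downward; lengths in m; the calibration is good to about 2 mm. A picture is of the moment at which its call begins. camera_model takes no time and is no camera call.
- ticket.close_job(): hands the job in; it is judged then, once.
The state is a dict: "t": time; "q": joint angles; "dq": joint speeds; "joint_torque": joint torques, N m; "tool_pos": TCP position; "orientation": TCP orientation; "force": force on the tool from outside, world axes, zero at the start; "wrist_torque": the same for the moment, N m; "opening": finger opening in m; "gripper_force": force on a finger pad.
Only numpy, scipy, OpenCV 4.12 (cv2) and the standard library are available. Lean on these libraries where they do the work, as an engineer would, in place of code of your own. Each camera call takes 0.05 s, during which the arm holds its last target. There are 200 camera calls.

## Working session

There is one attempt and no reset: what is moved stays moved. The work goes in short steps, Python scripts to look and compute and a tool call to move; the robot and the scene stay as the last step left them, time stands still between calls to the robot, and variables do not carry over. Pictures are saved under pics/ and viewed, at most 10 in all, crops included, and the job is handed in when it is done.

Besides the shell and the picture viewer there is one more tool, called after "Request:" in YAML: its name, and indented under it one key for each argument. arm_command: Moves the arm, as the interface text tells. Its arguments: {"type":"object","properties":{"deltas":{"type":"array"},"gripper":{"type":"number"},"squeeze":{"type":"number"}},"required":["deltas"]}

```bash
mkdir -p pics; python3 - <<'E'
from plant import monitor,eyes
import cv2
s=monitor.read_state();print(s)
for n in("scene","top"):
    cv2.imwrite(f"pics/{n}0.png",eyes.read_camera(n));print(n,eyes.camera_model(n))
E
```

```text
{'t': 0.0, 'q': array([-1.25241439e+00,  1.31127971e-01,  1.48927361e+00,  1.98489644e-05,
        1.52297586e+00, -8.54195293e-02]), 'dq': array([ 0.00082639,  0.00268436,  0.00081967, -0.00099411, -0.00073183,
        0.00030566]), 'joint_torque': array([-5.76424791e-04, -5.59830809e+01, -4.91771221e+01,  7.68589578e-02,
        3.55594454e-02, -1.43476900e-04]), 'tool_pos': array([ 0.23559186, -0.55120643,  0.21761037]), 'orientation': array([-3.07603943e+00, -6.29631845e-01,  2.94724778e-04]), 'force': array([-0.13995815, -0.58863017,  0.45234396]), 'wrist_torque': array([-0.0145574 ,  0.02589571,  0.09555039]), 'gripper_force': 0.0, 'opening': 0.0935304660728709}
scene {'fx': 488.4491034341128, 'fy': 488.4491034341128, 'cx': 258.09463787727276, 'cy': 190.8047803676291, 'rvec': array([ 1.13662758, -2.33000215,  1.04071453]), 'tvec': array([0.24156392, 0.41341829, 1.11837845])}
top {'fx': 362.9382658965414, 'fy': 362.9382658965414, 'cx': 250.94460863476843, 'cy': 186.65188425129728, 'rvec': array([ 2.1924041 , -2.17576007,  0.06377834]), 'tvec': array([-0.11269979,  0.54784304,  1.3183508 ])}
```

View pics/scene0.png

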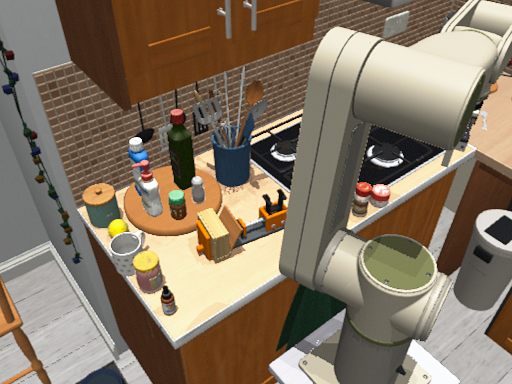

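View pics/top0.png

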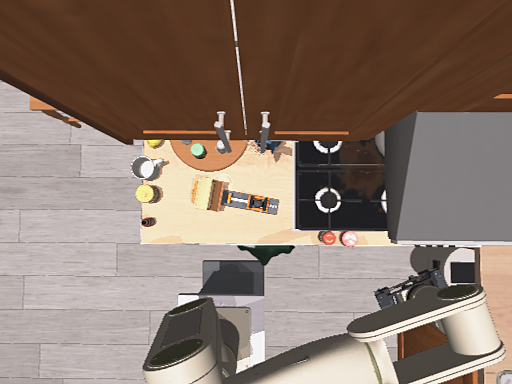

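```bash
cat > h.py <<'E'
import numpy as np,cv2
from plant import monitor,eyes
def cam(n):
    m=eyes.camera_model(n);K=np.array([[m['fx'],0,m['cx']],[0,m['fy'],m['cy']],[0,0,1.]]);R=cv2.Rodrigues(m['rvec'])[0];return K,R,np.array(m['tvec'])
def ray(n,p):
    K,R,t=cam(n);return -R.T@t, R.T@np.linalg.solve(K,[p[0],p[1],1.])
def onz(n,p,z):
    c,d=ray(n,p);return c+d*(z-c[2])/d[2]
def tri(ps,pt):
    a,d=ray("scene",ps);b,e=ray("top",pt);s=np.linalg.lstsq(np.c_[d,-e],b-a,rcond=None)[0]
    P,Q=a+d*s[0],b+e*s[1];return (P+Q)/2,np.linalg.norm(P-Q)
def proj(n,P):
    K,R,t=cam(n);return cv2.projectPoints(np.atleast_2d(np.array(P,float)),R,t,K,None)[0][:,0]
def crop(n,x,y,w,h,k,img):
    return cv2.resize(img[y:y+h,x:x+w],None,fx=k,fy=k,interpolation=cv2.INTER_CUBIC)
E
python3 - <<'E'
from h import *
s=cv2.imread("pics/scene0.png");t=cv2.imread("pics/top0.png")
a=crop("s",190,180,100,85,6,s)[:, :600];b=crop("t",185,165,100,60,8,t)
cv2.imwrite("pics/sc.png",a);cv2.imwrite("pics/tc.png",b)
for p in [(192,206),(279,212),(226,189),(222,213)]:print(onz("top",p,0.05))
for n in("scene","top"):print(ray(n,(250,190)))
E
```

```text
[0.47550468 0.10191272 0.05      ]
[ 0.45651418 -0.20974588  0.05      ]
[ 0.53743516 -0.01923709  0.05      ]
[ 0.45133748 -0.00598919  0.05      ]
(array([-0.27786679,  0.53938885,  1.05446094]), array([ 0.58966504, -0.45170806, -0.66972556]))
(array([ 0.46051694, -0.11912449,  1.35078332]), array([ 0.05676748,  0.01047061, -0.99837853]))
```

View pics/sc.png

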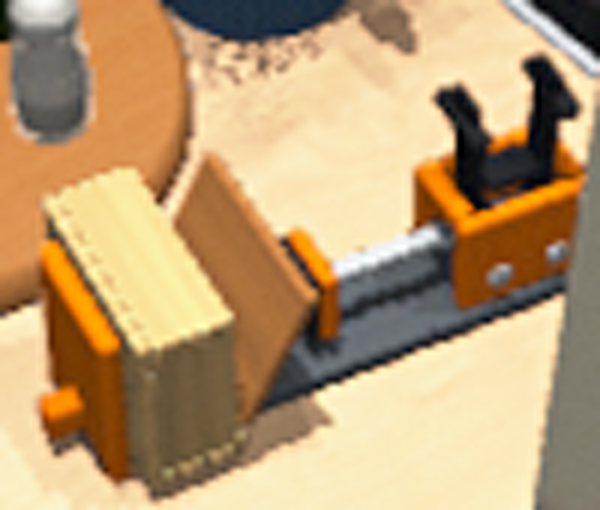

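View pics/tc.png

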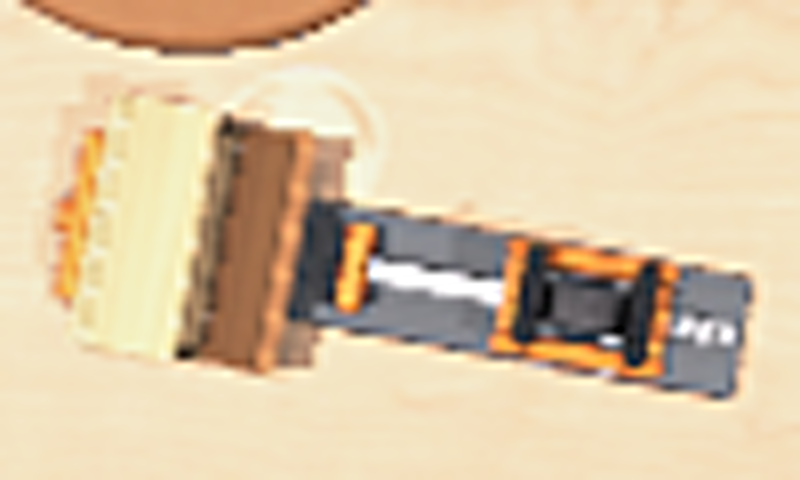

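```bash
cat >> h.py <<'E'
def tc(u,v): return (185+(u+.5)/8-.5,165+(v+.5)/8-.5)
def sc(u,v): return (190+(u+.5)/6-.5,180+(v+.5)/6-.5)
E
python3 - <<'E'
from h import *
import json
from scipy.spatial.transform import Rotation as Ro
# box top corners, rolls tops
pts=[((115,93),(.055,.151,.104)),((72,343),(-.055,.151,.104)),((224,112),(.055,.099,.104)),((178,360),(-.055,.099,.104)),
 ((590,305),(0,-.065,.128))]
W=np.array([onz("top",tc(*p),c[2]) for p,c in pts]);C=np.array([c for _,c in pts])
print(W.round(4))
w0,c0=W[:,:2].mean(0),C[:,:2].mean(0)
H=(C[:,:2]-c0).T@(W[:,:2]-w0);yaw=np.arctan2(H[0,1]-H[1,0],H[0,0]+H[1,1])
R=np.array([[np.cos(yaw),-np.sin(yaw)],[np.sin(yaw),np.cos(yaw)]]);o=w0-R@c0
print("yaw",np.degrees(yaw),"o",o,"res mm",((W[:,:2]-o-C[:,:2]@R.T)*1000).round(1).tolist())
f=lambda x,y,z:np.r_[o+R@[x,y],z]
# scene check: predicted pixels in crop coords
for nm,P in dict(bt_ff=(.055,.151,.104),bt_nf=(-.055,.151,.104),bt_fj=(.055,.099,.104),bt_nj=(-.055,.099,.104),lev=(0,-.065,.132)).items():
    a=proj("scene",f(*P))[0]; print(nm,((a-[190,180]+.5)*6-.5).round())
# lid edge triangulation
for ps,pt in [((212,155),(305,130)),((318,298),(265,372)),((315,262),(355,230))]:
    P,e=tri(sc(*ps),tc(*pt));q=R.T@(P[:2]-o);print("tri",P.round(4),"gap",round(e,4),"clamp",q.round(4),P[2].round(4))
print("squeeze",f(0,-.065,.115)); print("jawhead back?",[ (R.T@(onz('top',tc(u,v),.064)[:2]-o)).round(4) for u,v in((375,225),(355,312),(345,225))])
json.dump([yaw,*o],open("pose.json","w"))
s=monitor.read_state();print(Ro.from_rotvec(s['orientation']).as_matrix().round(3))
E
```

```text
[[ 0.5779  0.0707  0.104 ]
 [ 0.47    0.0873  0.104 ]
 [ 0.57    0.0235  0.104 ]
 [ 0.4631  0.0416  0.104 ]
 [ 0.4875 -0.1346  0.128 ]]
yaw -9.567344378391857 o [ 0.49921688 -0.06811302] res mm [[-0.7, -1.0], [-0.1, -2.7], [0.1, 3.1], [1.6, 3.0], [-0.9, -2.4]]
bt_ff [ 38. 194.]
bt_nf [138. 350.]
bt_fj [141. 157.]
bt_nj [245. 309.]
lev [506.  71.]
tri [ 0.5622 -0.012   0.0924] gap 0.0037 clamp [0.0528 0.0658] 0.0924
tri [0.4571 0.004  0.0924] gap 0.0034 clamp [-0.0535  0.0641] 0.0924
tri [ 0.5184 -0.034   0.0422] gap 0.0121 clamp [0.0132 0.0368] 0.0422
squeeze [ 0.48841344 -0.13220893  0.115     ]
jawhead back? [array([0.0194, 0.032 ]), array([-0.0201,  0.0339]), array([0.0171, 0.0451])]
[[ 0.92   0.393 -0.001]
 [ 0.393 -0.92   0.002]
 [ 0.    -0.002 -1.   ]]
```

Request:
arm_command:
  deltas:
    - [[1.34,2.54,0,0,0,-1.63],[1.34,2.54,0,0,0,-1.63],[1.34,2.54,0,0,0,-1.63],[1.34,2.54,0,0,0,-1.63],[1.34,2.54,0,0,0,-1.63],[1.34,2.54,0,0,0,-1.63],[1.34,2.54,0,0,0,-1.63],[1.34,2.54,0,0,0,-1.63],[1.34,2.54,0,0,0,-1.63],[1.34,2.54,0,0,0,-1.63]]
  gripper: -1
  squeeze: 10

```text
t: 0.93
tool_pos: [0.37, -0.2962, 0.2182]
orientation: [-3.136, -0.185, 0.001]
force: [-0.0, 0.7, 0.0]
opening: 0.031
gripper_force: 0.0
```

Request:
arm_command:
  deltas:
    - [[1.34,2.54,0,0,0,-1.63],[1.34,2.54,0,0,0,-1.63],[1.34,2.54,0,0,0,-1.63],[1.34,2.54,0,0,0,-1.63],[1.34,2.54,0,0,0,-1.63],[1.34,2.54,0,0,0,-1.63],[1.34,2.54,0,0,0,-1.63],[1.34,2.54,0,0,0,-1.63],[1.34,2.54,0,0,0,-1.63],[1.34,2.54,0,0,0,-1.63],[0,0,0,0,0,0],[0,0,0,0,0,0]]

```text
t: 1.93
tool_pos: [0.5037, -0.0425, 0.2181]
orientation: [-3.131, 0.254, 0.002]
force: [-0.4, -0.5, -0.7]
opening: 0.0006
gripper_force: 0.0
```

```bash
cat >> h.py <<'E'
import json
from scipy.spatial.transform import Rotation as Ro
yaw,ox,oy=json.load(open("pose.json"));o2=np.array([ox,oy]);R2=np.array([[np.cos(yaw),-np.sin(yaw)],[np.sin(yaw),np.cos(yaw)]])
def toc(P): return np.r_[R2.T@(np.array(P[:2])-o2),P[2:]]
def st():
    s=monitor.read_state();M=Ro.from_rotvec(s['orientation']).as_matrix();p=s['tool_pos']
    print('t',round(s['t'],2),'clamp',(toc(p)*1000).round(1),'ty',M[:,1].round(3),'tz',M[:,2].round(3),'F',s['force'].round(1),'op',round(s['opening'],4),'gf',round(s['gripper_force'],1));return s
E
python3 - <<'E'
from h import *
s=st();print(s['q'].round(2),s['tool_pos'])
cv2.imwrite("pics/a.png",np.vstack([crop(0,130,110,200,150,3.5,eyes.read_camera("scene"))])[:600])
E
```

```text
t 1.93 clamp [2.000e-01 2.600e+01 2.181e+02] ty [-0.161 -0.987  0.   ] tz [-0.001  0.    -1.   ] F [-0.4 -0.5 -0.7] op 0.0006 gf 0.0
[-0.19 -0.13  1.75 -0.    1.52  1.55] [ 0.50372646 -0.04253596  0.21806193]
```

View pics/a.png

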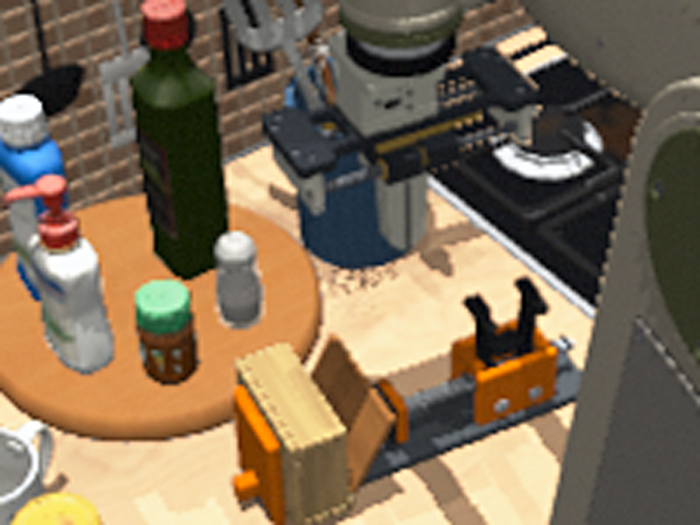

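Request:
arm_command:
  deltas:
    - [[0,0,-2,0,0,0],[0,0,-2,0,0,0],[0,0,-2,0,0,0],[0,0,-2,0,0,0],[0,0,-2,0,0,0],[0,0,-2,0,0,0],[0,0,-1.6,0,0,0],[0,0,0,0,0,0]]

```text
t: 2.65
tool_pos: [0.5004, -0.0446, 0.0787]
orientation: [-3.13, 0.261, 0.01]
force: [-1.5, 0.2, -0.1]
opening: 0.0005
gripper_force: 0.0
```

Request:
arm_command:
  deltas:
    - [[0.1,0.59,0,0,0,0],[0.1,0.59,0,0,0,0],[0.1,0.59,0,0,0,0],[0.1,0.59,0,0,0,0],[0.1,0.59,0,0,0,0],[0.1,0.59,0,0,0,0],[0.1,0.59,0,0,0,0],[0,0,0,0,0,0],[0,0,0,0,0,0]]

```text
t: 3.4
tool_pos: [0.5105, -0.0016, 0.0824]
orientation: [-3.13, 0.257, 0.001]
force: [-0.2, -0.0, -0.6]
opening: 0.0004
gripper_force: 0.0
```

```bash
python3 -c "
from h import *
st()"
```

```text
t 3.4 clamp [ 0.1 67.5 82.4] ty [-0.163 -0.987 -0.001] tz [-0.001  0.001 -1.   ] F [-0.2 -0.  -0.6] op 0.0004 gf 0.0
```

Request:
arm_command:
  deltas:
    - [[0.08,0.49,0,0,0,0],[0.04,0.25,0,0,0,0],[0.04,0.25,0,0,0,0],[0,0,0,0,0,0],[0,0,0,0,0,0]]

```text
t: 3.82
tool_pos: [0.5122, 0.0078, 0.0824]
orientation: [-3.131, 0.259, 0.001]
force: [0.3, 0.6, 0.3]
opening: 0.0003
gripper_force: 0.0
```

```bash
python3 - <<'E'
from h import *
st()
cv2.imwrite("pics/b.png",np.hstack([crop(0,190,150,100,115,4,eyes.read_camera("scene")),crop(0,185,150,95,115,4,eyes.read_camera("top"))]))
E
```

```text
t 3.82 clamp [ 0.2 77.  82.4] ty [-0.164 -0.986 -0.   ] tz [-0.  0. -1.] F [0.3 0.6 0.3] op 0.0003 gf 0.0
```

View pics/b.png

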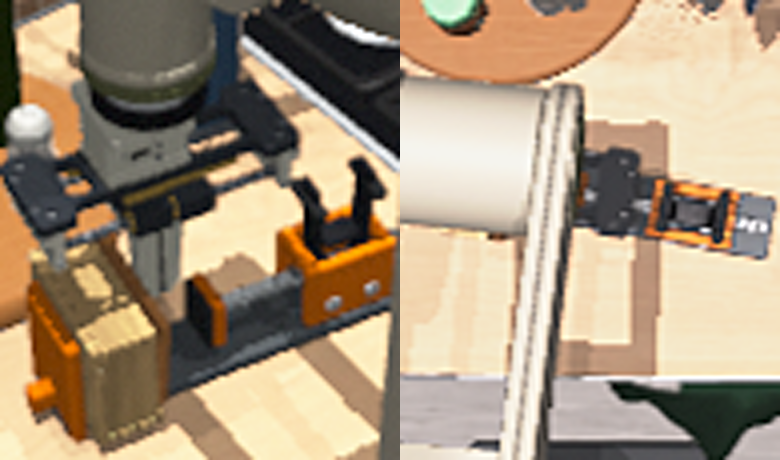

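Request:
arm_command:
  deltas:
    - [[0.02,0.1,0,0,0,0],[0.02,0.1,0,0,0,0],[0.02,0.1,0,0,0,0],[0.02,0.1,0,0,0,0],[0,0,0,0,0,0],[0,0,0,0,0,0]]

```text
t: 4.42
tool_pos: [0.5131, 0.0116, 0.0826]
orientation: [-3.131, 0.259, 0.0]
force: [-0.9, -0.3, 0.6]
opening: 0.0003
gripper_force: 0.5
```

```bash
python3 -c "
from h import *
st()"
```

```text
t 4.42 clamp [ 0.5 80.9 82.6] ty [-0.164 -0.986 -0.   ] tz [-0.  0. -1.] F [-0.9 -0.3  0.6] op 0.0003 gf 0.5
```

Request:
arm_command:
  deltas:
    - [[0.02,0.1,0,0,0,0],[0.02,0.1,0,0,0,0],[0.02,0.1,0,0,0,0],[0.02,0.1,0,0,0,0],[0,0,0,0,0,0],[0,0,0,0,0,0]]

```text
t: 4.92
tool_pos: [0.5133, 0.0123, 0.0827]
orientation: [3.126, -0.26, -0.002]
force: [-5.3, -16.8, 3.6]
opening: 0.0003
gripper_force: 8.7
```

```bash
python3 -c "
from h import *
st()"
```

```text
t 4.92 clamp [ 0.5 81.7 82.7] ty [-0.165 -0.986  0.005] tz [-0.002 -0.005 -1.   ] F [ -5.3 -16.8   3.6] op 0.0003 gf 8.7
```

Request:
arm_command:
  deltas:
    - [[0,0,0,0,0,0],[-0.16,-0.98,0,0,0,0],[-0.16,-0.98,0,0,0,0],[-0.16,-0.98,0,0,0,0],[0,0,2,0,0,0],[0,0,3,0,0,0],[0,0,3,0,0,0],[0,0,3,0,0,0],[0,0,1,0,0,0]]

```text
t: 5.67
tool_pos: [0.5114, -0.0146, 0.2079]
orientation: [-3.131, 0.26, -0.011]
force: [0.6, -0.0, 2.0]
opening: 0.0006
gripper_force: 0.0
```

Request:
arm_command:
  deltas:
    - [[-0.33,-1.98,0,0,0,0],[-0.33,-1.98,0,0,0,0],[-0.33,-1.98,0,0,0,0],[-0.33,-1.98,0,0,0,0],[-0.33,-1.98,0,0,0,0],[-0.32,-1.9,0,0,0,0],[0,0,0,0,0,0],[0,0,0,0,0,0],[0,0,0,0,0,0],[0,0,0,0,0,0]]
  gripper: 1

```text
t: 6.5
tool_pos: [0.4895, -0.1312, 0.2023]
orientation: [-3.13, 0.258, 0.0]
force: [0.5, -0.0, 0.3]
opening: 0.0627
gripper_force: 0.0
```

```bash
python3 - <<'E'
from h import *
st()
a=eyes.read_camera("scene");b=eyes.read_camera("top");cv2.imwrite("pics/s2.png",a);cv2.imwrite("pics/t2.png",b)
cv2.imwrite("pics/c.png",np.hstack([crop(0,190,150,100,115,4,a),crop(0,185,150,95,115,4,b)]))
E
```

```text
t 6.5 clamp [  0.9 -63.8 202.3] ty [-0.164 -0.986 -0.001] tz [-0.     0.001 -1.   ] F [ 0.5 -0.   0.3] op 0.0627 gf 0.0
```

View pics/c.png

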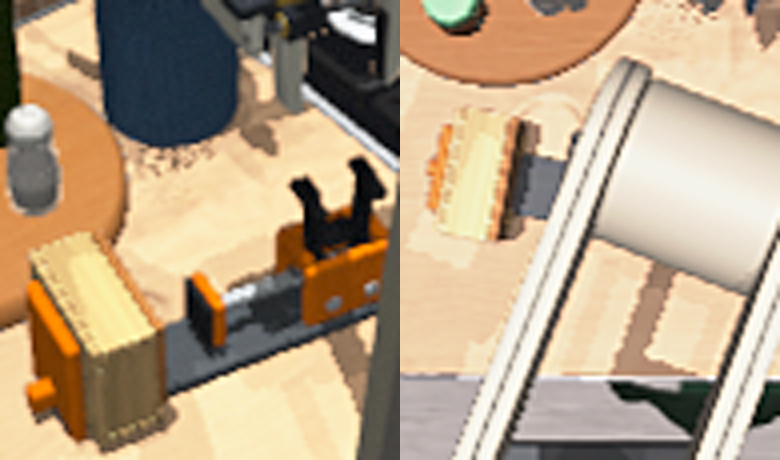

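The lid stands shut against the box, in crop left around (135,270), and the jaw still stands back around (205,310). Next I open fully and descend over the levers.

Request:
arm_command:
  deltas:
    - [[-0.02,-0.1,0,0,0,0],[0,0,0,0,0,0],[0,0,0,0,0,0],[0,0,0,0,0,0],[0,0,0,0,0,0],[0,0,0,0,0,0],[0,0,-2,0,0,0],[0,0,-2,0,0,0],[0,0,-2,0,0,0],[0,0,-2,0,0,0],[0,0,-1.3,0,0,0],[0,0,-1.3,0,0,0]]
  gripper: 1

```text
t: 7.6
tool_pos: [0.4887, -0.1328, 0.0954]
orientation: [-3.131, 0.259, 0.002]
force: [-0.6, -0.2, 0.3]
opening: 0.0929
gripper_force: 0.0
```

Request:
arm_command:
  deltas:
    - [[0,0,0,0,0,0],[0,0,0,0,0,0],[0,0,0,0,0,0],[0,0,0,0,0,0],[0,0,0,0,0,0],[0,0,0,0,0,0],[0,0,0,0,0,0],[0,0,0,0,0,0],[0,0,0,0,0,0],[0,0,0,0,0,0],[0,0,0,0,0,0],[0,0,0,0,0,0]]
  gripper: -1
  squeeze: 14

```text
t: 8.6
tool_pos: [0.4901, -0.1329, 0.0985]
orientation: [3.131, -0.259, 0.003]
force: [-4.5, 3.0, 9.8]
opening: 0.041
gripper_force: 14.0
```

```bash
python3 -c "
from h import *
st()"
```

```text
t 8.6 clamp [  1.8 -65.4  98.5] ty [-0.164 -0.986 -0.   ] tz [ 0.002 -0.    -1.   ] F [-4.5  3.   9.8] op 0.041 gf 14.0
```

Request:
arm_command:
  deltas:
    - [[0,0,0,0,0,0],[0,0,0,0,0,0],[0,0,0,0,0,0],[0,0,0,0,0,0],[0,0,0,0,0,0],[0,0,0,0,0,0],[0,0,0,0,0,0],[0,0,0,0,0,0]]
  gripper: 0.5

```text
t: 9.27
tool_pos: [0.4892, -0.1329, 0.0965]
orientation: [-3.131, 0.259, 0.0]
force: [-0.1, 0.4, -0.7]
opening: 0.07
gripper_force: 0.0
```

Request:
arm_command:
  deltas:
    - [[0,0,0,0,0,0],[0,0,0,0,0,0],[0,0,0,0,0,0],[0,0,0,0,0,0],[0,0,0,0,0,0],[0,0,0,0,0,0],[0,0,0,0,0,0],[0,0,0,0,0,0],[0,0,0,0,0,0],[0,0,0,0,0,0]]
  gripper: -1

```text
t: 10.1
tool_pos: [0.4894, -0.1328, 0.0975]
orientation: [-3.131, 0.259, -0.0]
force: [-3.5, 2.7, 8.5]
opening: 0.0409
gripper_force: 14.0
```

```bash
python3 - <<'E'
from h import *
st()
cv2.imwrite("pics/d.png",crop(0,190,165,100,100,5,eyes.read_camera("scene")))
E
```

```text
t 10.1 clamp [  1.  -65.4  97.5] ty [-0.164 -0.986 -0.   ] tz [ 0.  0. -1.] F [-3.5  2.7  8.5] op 0.0409 gf 14.0
```

View pics/d.png

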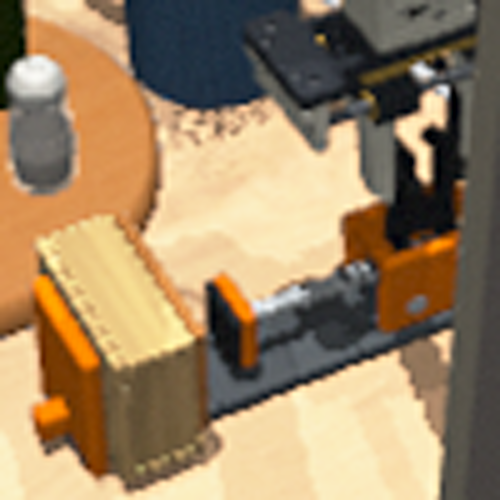

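The picture shows the pinched levers at about (430,180), the jaw moving forward at (230,320), and the lid still shut. I'll keep pumping.

Request:
arm_command:
  deltas:
    - [[0,0,0,0,0,0],[0,0,0,0,0,0],[0,0,0,0,0,0],[0,0,0,0,0,0],[0,0,0,0,0,0],[0,0,0,0,0,0],[0,0,0,0,0,0],[0,0,0,0,0,0]]
  gripper: 0.5

```text
t: 10.82
tool_pos: [0.4893, -0.1329, 0.0966]
orientation: [-3.131, 0.259, 0.0]
force: [0.1, 0.4, -0.7]
opening: 0.0703
gripper_force: 0.0
```

Request:
arm_command:
  deltas:
    - [[0,0,0,0,0,0],[0,0,0,0,0,0],[0,0,0,0,0,0],[0,0,0,0,0,0],[0,0,0,0,0,0],[0,0,0,0,0,0],[0,0,0,0,0,0],[0,0,0,0,0,0],[0,0,0,0,0,0],[0,0,0,0,0,0]]
  gripper: -1

```text
t: 11.65
tool_pos: [0.4894, -0.1328, 0.0975]
orientation: [-3.131, 0.259, -0.0]
force: [-3.3, 3.0, 7.3]
opening: 0.0413
gripper_force: 14.0
```

Request:
arm_command:
  deltas:
    - [[0,0,0,0,0,0],[0,0,0,0,0,0],[0,0,0,0,0,0],[0,0,0,0,0,0],[0,0,0,0,0,0],[0,0,0,0,0,0],[0,0,0,0,0,0],[0,0,0,0,0,0]]
  gripper: 0.5

```text
t: 12.32
tool_pos: [0.4893, -0.133, 0.0966]
orientation: [-3.131, 0.259, 0.0]
force: [0.1, 0.1, 0.6]
opening: 0.0699
gripper_force: 0.0
```

Request:
arm_command:
  deltas:
    - [[0,0,0,0,0,0],[0,0,0,0,0,0],[0,0,0,0,0,0],[0,0,0,0,0,0],[0,0,0,0,0,0],[0,0,0,0,0,0],[0,0,0,0,0,0],[0,0,0,0,0,0],[0,0,0,0,0,0],[0,0,0,0,0,0]]
  gripper: -1

```text
t: 13.15
tool_pos: [0.4894, -0.1327, 0.0975]
orientation: [-3.131, 0.259, -0.0]
force: [-4.3, 2.6, 8.2]
opening: 0.0413
gripper_force: 14.0
```

Request:
arm_command:
  deltas:
    - [[0,0,0,0,0,0],[0,0,0,0,0,0],[0,0,0,0,0,0],[0,0,0,0,0,0],[0,0,0,0,0,0],[0,0,0,0,0,0],[0,0,0,0,0,0],[0,0,0,0,0,0]]
  gripper: 0.5

```text
t: 13.82
tool_pos: [0.4892, -0.133, 0.0966]
orientation: [-3.131, 0.259, 0.0]
force: [-0.4, 0.3, 0.1]
opening: 0.0695
gripper_force: 0.0
```

Request:
arm_command:
  deltas:
    - [[0,0,0,0,0,0],[0,0,0,0,0,0],[0,0,0,0,0,0],[0,0,0,0,0,0],[0,0,0,0,0,0],[0,0,0,0,0,0],[0,0,0,0,0,0],[0,0,0,0,0,0],[0,0,0,0,0,0],[0,0,0,0,0,0]]
  gripper: -1

```text
t: 14.65
tool_pos: [0.4894, -0.1327, 0.0975]
orientation: [-3.131, 0.259, -0.0]
force: [-4.3, 2.9, 8.7]
opening: 0.0412
gripper_force: 14.0
```

Request:
arm_command:
  deltas:
    - [[0,0,0,0,0,0],[0,0,0,0,0,0],[0,0,0,0,0,0],[0,0,0,0,0,0],[0,0,0,0,0,0],[0,0,0,0,0,0],[0,0,0,0,0,0],[0,0,0,0,0,0]]
  gripper: 0.5

```text
t: 15.32
tool_pos: [0.4892, -0.1329, 0.0966]
orientation: [-3.131, 0.259, 0.0]
force: [-0.1, -1.2, 0.4]
opening: 0.0695
gripper_force: 0.0
```

Request:
arm_command:
  deltas:
    - [[0,0,0,0,0,0],[0,0,0,0,0,0],[0,0,0,0,0,0],[0,0,0,0,0,0],[0,0,0,0,0,0],[0,0,0,0,0,0],[0,0,0,0,0,0],[0,0,0,0,0,0],[0,0,0,0,0,0],[0,0,0,0,0,0]]
  gripper: -1

```text
t: 16.15
tool_pos: [0.4894, -0.1327, 0.0973]
orientation: [-3.131, 0.259, -0.0]
force: [-2.7, 2.6, 5.2]
opening: 0.0486
gripper_force: 14.0
```

```bash
python3 - <<'E'
from h import *
st()
cv2.imwrite("pics/e.png",crop(0,190,165,100,100,5,eyes.read_camera("scene")))
E
```

```text
t 16.15 clamp [  1.  -65.3  97.3] ty [-0.164 -0.986 -0.   ] tz [ 0.  0. -1.] F [-2.7  2.6  5.2] op 0.0486 gf 14.0
```

View pics/e.png

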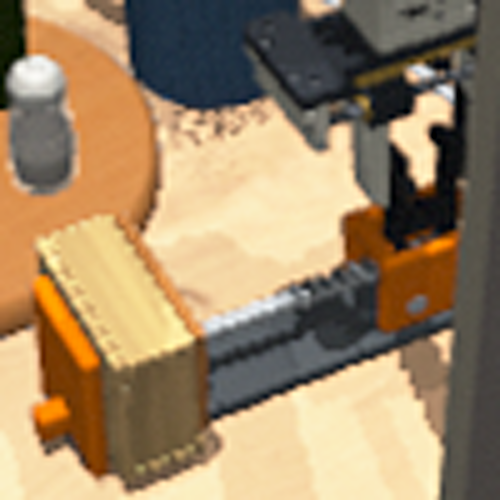

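The levers stalled at 48.6 mm, and the jaw is up against the shut lid (around (205,330), hidden behind the box). I'll hold briefly to see that it stays steady.

Request:
arm_command:
  deltas:
    - [[0,0,0,0,0,0],[0,0,0,0,0,0],[0,0,0,0,0,0],[0,0,0,0,0,0],[0,0,0,0,0,0],[0,0,0,0,0,0]]

```text
t: 16.7
tool_pos: [0.4894, -0.1327, 0.0973]
orientation: [-3.131, 0.259, -0.0]
force: [-2.5, 2.1, 5.5]
opening: 0.049
gripper_force: 14.0
```

```bash
python3 -c "
from h import *
from plant import ticket
s=st()
if .044<s['opening']<.051 and s['gripper_force']>10: print(ticket.close_job())"
```

```text
t 16.7 clamp [  1.  -65.3  97.3] ty [-0.164 -0.986 -0.   ] tz [ 0.  0. -1.] F [-2.5  2.1  5.5] op 0.049 gf 14.0
the job is handed in; nothing more can be done
None
```

I folded the lid shut and pumped the jaw up to it in six squeezes. I handed the job in at 16.7 s still squeezing with 14 N (levers stalled at 49 mm, about 15 N on the lid by the given formula); no verdict was returned.

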